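# Put the condiments back on their own coasters

## Task

The pepper mill, the salt shaker and the spice jar have been put back on each other's coasters. Swap them round so that the pepper mill stands on the round coaster, the salt shaker on the square one and the spice jar on the hexagonal one, each upright in the middle of its recess, using a free spot on the worktop for whatever is in the way. Don't tip any of them over, and leave the honey jar, the candle and the tin where they stand.

Things in the scene. Friction and masses are not known exactly. Their poses are not given: they have to be found in the camera images.
- pepper_mill_centre (a point): Tall turned-wood pepper mill with a round head and small metal knob on top, 170 mm tall, 58 mm across at the foot; the head is about 49 mm across from 123 to 159 mm above the foot (it does not turn), a good place to grip. 0.18 kg. Point: on its upright axis, half-way up, 85 mm above its underside. z is up. It starts on the square coaster.
- salt_shaker_centre (a point): Small round salt shaker, grey all over, waisted, with a domed top with small holes, 90 mm tall, 44 mm across (the lower 70 mm; the top is 34 mm across). 0.1 kg. Point: on its axis, half-way up, 45 mm above its underside. z is up. It starts on the hexagonal coaster.
- spice_jar_centre (a point): Straight round glass spice jar with a mustard-coloured screw cap that stays on, 106 mm tall, 42 mm across. 0.11 kg. Point: on its axis, half-way up, 53 mm above its underside. z is up. It starts on the round coaster.
- round_recess (a point): Round wooden coaster, 98 mm across, with a cork-lined round recess 80 mm across inside a rim 12 mm high. Fixed to the worktop. This point is at the middle of the recess floor, 6 mm above the worktop; z is up.
- square_recess (a point): Square wooden coaster, 88 x 88 mm, with a cork-lined square recess 72 x 72 mm inside a rim 12 mm high. Fixed to the worktop. This point is at the middle of the recess floor, 6 mm above the worktop; z is up. x and y run along its sides.
- hex_recess (a point): Hexagonal wooden coaster, 90 mm across flats, with a cork-lined hexagonal recess 66 mm across flats inside a rim 12 mm high. Fixed to the worktop. This point is at the middle of the recess floor, 6 mm above the worktop; z is up.
- honey_jar: Bystander: honey jar with flat lid, 71 mm across, 110 mm tall, loose. Origin at the centre of its underside. Besides the nine listed things the worktop (z = 0) is bare from x = 0.38 to 0.56 and y = -0.15 to 0.48; put a thing down there if you need a free spot.
- candle_jar: Bystander: candle (pink wax) in an open glass jar on the worktop (not the one on the window sill), 76 mm across, 90 mm tall, loose. Origin at the centre of its underside.
- tin: Bystander: low tin can, 75 mm across, 58 mm tall, loose. Origin at the centre of its underside.
Things that resemble listed ones, but are neither listed nor needed, are in the scene too. Leave any blue or yellow look-alike of the part that bears salt_shaker_centre alone.

How it is judged:
By the outcome, as a careful person would: the job done as asked, in the order asked, and still so for the second after the job is handed in, with the robot touching nothing.
It also fails if it takes over 104 s, if anything falls off the work surface, if the arm or the gripper's body presses on something with over 40 N, if the wrist force passes 120 N, or if a joint passes its speed limit or range.

## Robot

A 6-joint arm with a two-finger parallel gripper is mounted at the origin on a cart in front of the work surface, level with it; the furniture and walls round the work are solid. World frame = base frame: x ahead of the robot, y to its left, z up, the work surface at z = 0. Lengths are in m, angles in rad, forces in N, time in s.
With the tool pointing down it reaches from about 0.35 to 0.775 m from the base axis. Payload 7.3 kg.
Tool frame: the origin (TCP) lies on the centre line of the jaws, within the pads' length; the fingertips stand ahead of it and the grasp point (between the pads) lies 11 mm behind it (robot.nose_length is the z of the fingertips in the tool frame, in m); z points along the fingers, y is the line along which they close (so a half turn about z gives the same grasp; the last joint's range is limited). The gripper opens to 92 mm and grips with 3 to 60 N. Pads are 19 mm wide; open, the fingers measure 130 mm over their backs; the gripper's body (75 mm by 190 mm) begins 47 mm behind the grasp point.
Start: joints at [-1.425, 0.342, 1.524, -0, 1.275, -0.146], TCP at [0.151, -0.503, 0.235] pointing down, gripper open.
Joint ranges: [-2.53, 2.53], [-0.77, 2.02], [0.04, 2.7], [-1, 4.14], [0.28, 2.66], [-3.11, 3.11]. Speed limits (rad/s): [2.57, 2.57, 3.14, 3.14, 3.14, 3.14].

## Interface

Orientations are given as [roll, pitch, yaw] about the fixed x, y, z axes, in that order (R = Rz(yaw) Ry(pitch) Rx(roll)).
In Python, from cell import robot, cams gives the robot as it stands. The module is installed in compiled form; this text tells all that it offers.
- The arm moves only by the tool carry_out, never from a script. Its argument "deltas" is a list of rows, each a list of 7 numbers: the shift along the tool's x, y, z in cm, then the turn, a rotation vector about the tool's x, y, z in rad, then the opening, from 0 (shut) to 1 (fully open). A call has exactly 8 rows; each row shifts and turns the commanded pose from where the row before left it, along the tool's axes as they then stand; what a row does not reach is not made up. A row lasts 1/12 s, in which the tool goes at most 41.7 mm and 7.16 degrees, less where a joint would pass 70% of its speed; a pose out of reach is approached as far as the arm can. A call is refused whole if a number of a shift passes 4.17 or a number of a turn 0.125, either way. A call with a gripper value outside its range is refused whole. The fingers move at their own pace and stop on an object; "force" is the grip in N (left out, the last holds). Time passes only in rows, so rows that do not move let the fingers close, or fill a call up. It gives the time, the measured TCP pose, the force, the opening and the grip force at its end, in the units of the state.
- robot.observe(): the state, without advancing time (a new reading comes with each control period).
- cams.read_camera(name): name is "side" or "top" or "wrist"; returns a dict with "image" (480x640x3 uint8, blue, green, red), "depth" (480x640 float32, m along the optical axis (not along the pixel's ray), 0 where there is no reading), "fx", "fy", "cx", "cy" (pixels), "D" ([k1, k2, p1, p2, k3] as OpenCV has them; the pictures are not rectified), "world_to_cam" (4x4, takes a point from world to camera coordinates). Camera axes: x right, y up, looking along -z (the intrinsics and any distortion apply to the point x, -y, -z); pixel columns grow to the right and rows downward; lengths in m; the calibration is good to about 2 mm. A picture is of the moment at which its call begins.
- robot.hand_in(): hands the job in; it is judged then, once.
The state is a dict: "time": time; "qpos": joint angles; "qvel": joint speeds; "joint_efforts": joint torques, N m; "tool_pos": TCP position; "tool_rot": TCP orientation; "contact_force": force on the tool from outside, world axes, zero at the start; "torque": the same for the moment, N m; "opening": finger opening in m; "grip_force": force on a finger pad.
Only numpy, scipy, OpenCV 4.12 (cv2) and the standard library are available. Lean on these libraries where they do the work, as an engineer would, in place of code of your own. Each camera call takes 0.05 s, during which the arm holds its last target. There are 200 camera calls.

## Working session

There is one attempt and no reset: what is moved stays moved. The work goes in short steps, Python scripts to look and compute and a tool call to move; the robot and the scene stay as the last step left them, time stands still between calls to the robot, and variables do not carry over. Pictures are saved under pics/ and viewed, at most 14 in all, crops included, and the job is handed in when it is done.

Besides the shell and the picture viewer there is one more tool, called after "Call:" as name(argument=value, ...), one argument or row to a line, values as JSON. carry_out: Moves the arm, as the interface text tells. Its arguments: {"type":"object","properties":{"deltas":{"type":"array","items":{"type":"array","items":{"type":"number"}}},"force":{"type":"number"}},"required":["deltas"]}

```bash
mkdir -p pics
cat > h.py <<'E'
import numpy as np, cv2
from cell import robot, cams
def snap(n, tag):
    c=cams.read_camera(n); cv2.imwrite(f'pics/{tag}.png',c['image']); np.save(f'pics/{tag}.npy',c,allow_pickle=True); return c
def load(tag): return np.load(f'pics/{tag}.npy',allow_pickle=True).item()
def ray(c,uv):
    K=np.array([[c['fx'],0,c['cx']],[0,c['fy'],c['cy']],[0,0,1]])
    p=cv2.undistortPoints(np.array([[uv]],float),K,np.array(c['D'],float))[0,0]
    T=np.linalg.inv(c['world_to_cam']); return T[:3,3], T[:3,:3]@np.array([p[0],-p[1],-1.])
def atz(c,uv,z):
    o,d=ray(c,uv); return o+d*(z-o[2])/d[2]
def atdepth(c,uv):
    o,d=ray(c,uv); u,v=map(int,np.round(uv)); w=c['depth'][v-1:v+2,u-1:u+2]; w=w[w>0]
    return o+d*np.median(w) if len(w) else None
def tri(c1,p1,c2,p2):
    o1,d1=ray(c1,p1);o2,d2=ray(c2,p2); d1/=np.linalg.norm(d1);d2/=np.linalg.norm(d2)
    t=np.linalg.lstsq(np.c_[d1,-d2],o2-o1,rcond=None)[0]; a=o1+d1*t[0];b=o2+d2*t[1]
    return (a+b)/2, np.linalg.norm(a-b)
def cloud(c):
    v,u=np.nonzero(c['depth']>0); K=np.array([[c['fx'],0,c['cx']],[0,c['fy'],c['cy']],[0,0,1]])
    p=cv2.undistortPoints(np.c_[u,v][:,None].astype(float),K,np.array(c['D'],float))[:,0]
    T=np.linalg.inv(c['world_to_cam']); d=c['depth'][v,u][:,None]
    return np.c_[p[:,0],-p[:,1],-np.ones(len(p))]*d@T[:3,:3].T+T[:3,3], np.c_[u,v]
E
python3 - <<'E'
from h import *
print(robot.observe(), robot.nose_length)
for n in('top','side'):
    c=snap(n,n+'0'); print(n,np.linalg.inv(c['world_to_cam']).round(3),c['fx'],c['D'])
E
```

```text
{'time': 0.0, 'qpos': array([-1.42502360e+00,  3.42698705e-01,  1.52503701e+00, -1.04475118e-05,
        1.27539128e+00, -1.46027649e-01]), 'qvel': array([-0.00012085, -0.00133387,  0.00059263, -0.00025128,  0.0021521 ,
        0.00016357]), 'joint_efforts': array([-1.53935867e-03, -4.31251645e+01, -2.44219530e+01,  7.17326417e-02,
        5.61624987e-02, -1.17650461e-04]), 'tool_pos': array([ 0.15097565, -0.5024026 ,  0.23405044]), 'tool_rot': array([-3.14007319e+00, -2.13377284e-04,  2.91803262e-01]), 'contact_force': array([-0.42055435, -0.5342663 ,  0.26226195]), 'torque': array([ 0.02987474, -0.03254769,  0.02597316]), 'grip_force': 0.0, 'opening': 0.0916672088864634} 0.008
top [[-0.01   0.997 -0.082  0.39 ]
 [-1.    -0.011 -0.011  0.149]
 [-0.012  0.082  0.997  1.046]
 [ 0.     0.     0.     1.   ]] 504.72345463493315 [0.01159922 0.         0.         0.         0.        ]
side [[ 1.    -0.018 -0.003  0.452]
 [ 0.01   0.683 -0.731 -0.597]
 [ 0.015  0.731  0.683  0.772]
 [ 0.     0.     0.     1.   ]] 548.0949793911287 [-0.03271375  0.          0.          0.          0.        ]
```

View pics/top0.png

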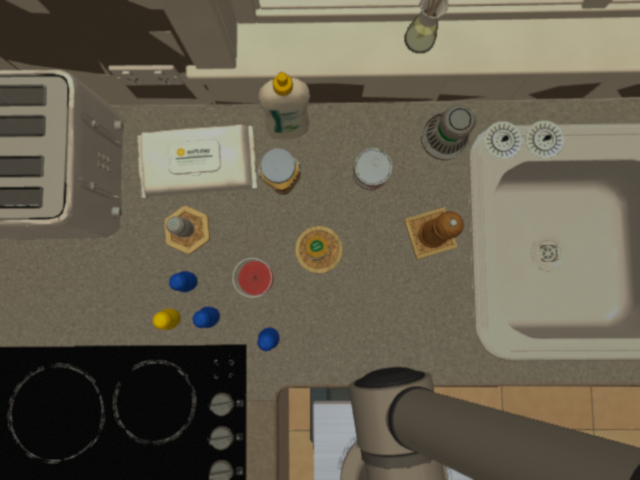

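View pics/side0.png

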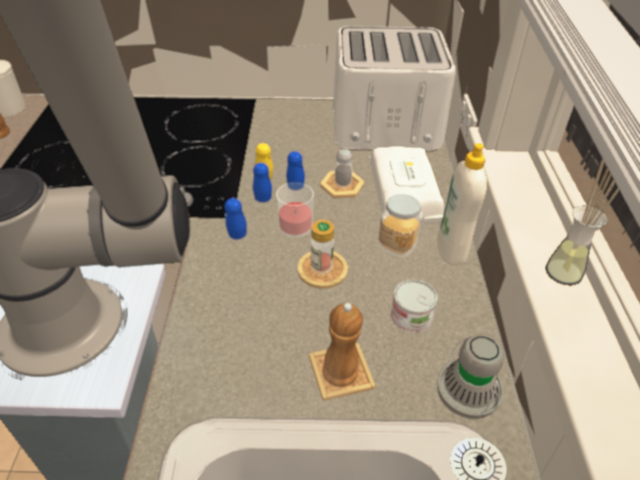

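The top view shows the grey shaker on the hexagonal coaster (180,228), the spice jar on the round coaster (318,248) and the mill on the square one (440,230). Salt shaker candidates in the top view: grey (180,228), blue (183,281), (206,317) and (268,339), yellow (166,319). The grey one on the hex coaster fits "grey all over", so I'll confirm it in enlarged crops.

Run:
```python
from h import *
t=load('top0')['image'];s=load('side0')['image']
def cr(i,u,v,w=33,k=4): 
    return cv2.resize(i[v-w:v+w,u-w:u+w],None,fx=k,fy=k,interpolation=cv2.INTER_CUBIC)
def row(i,l,w=33): return np.hstack([cr(i,u,v,w,264/(2*w)) for u,v in l])
a=row(t,[(187,229),(318,248),(434,230)]); b=row(s,[(343,175),(322,252),(342,350)],50)
m=np.vstack([cv2.resize(x,(792,264)) for x in(a,b)]); cv2.imwrite('pics/m0.png',m)
```

```text
(no output)
```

View pics/m0.png

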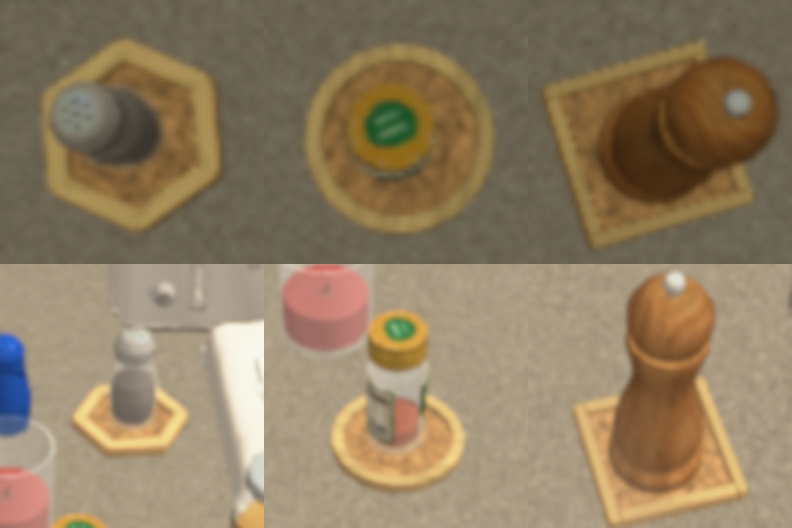

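The crop confirms it: grey shaker with a holed dome on the hex coaster, spice jar on the round, mill on the square. Next I triangulate the tops and coaster corners, with depth as a cross-check.

Run:
```python
from h import *
from scipy.optimize import least_squares
t=load('top0');s=load('side0')
def T(x,y,u,v): return ((x+.5)/4-.5+u-33,(y+.5)/4-.5+v-33)
def S(x,y,u,v): return ((x+.5)/2.64-.5+u-50,(y+.5)/2.64-.5+v-50)
print('mill knob',tri(t,T(210,101,434,230),s,S(148,16,342,350)))
print('jar top',tri(t,T(127,123,318,248),s,S(136,63,322,252)))
print('salt top',tri(t,T(76,110,187,229),s,S(134,68,343,175)))
hx=np.array([atz(t,T(x,y,187,229),.012) for x,y in [(124,38),(214,75),(221,178),(138,231),(48,190),(42,98)]])
sq=np.array([atz(t,T(x,y,434,230),.012) for x,y in [(176,40),(15,88),(64,248),(224,198)]])
rd=atz(t,T(135.5,137.5,318,248),.012)
print('hex',hx.mean(0)); print('sq',sq.mean(0),np.linalg.norm(sq-np.roll(sq,1,0),axis=1)); print('rd',rd)
# side check
hs=[(76,416-264),(108,384-264),(169,384-264),(187,413-264),(159,447-264),(96,449-264)]
print('hex side',np.mean([atz(s,S(x,y,343,175),.012) for x,y in hs],0))
ss=[(574-528,408-264),(702-528,380-264),(746-528,488-264),(613-528,522-264)]
print('sq side',np.mean([atz(s,S(x,y,342,350),.012) for x,y in ss],0), 'rd side',atz(s,S(134,171,322,252),.012))
# depth
A=[cloud(c)[0] for c in(t,s)]
for n,c,(z0,z1),r in [('mill',sq.mean(0),(.135,.16),.0245),('millfoot',sq.mean(0),(.02,.035),.029),('salt',hx.mean(0),(.02,.05),.022),('jar',rd,(.02,.10),.021)]:
    for k,P in zip('TSB',A+[np.vstack(A)]):
        q=P[(np.hypot(*(P[:,:2]-c[:2]).T)<.045)&(P[:,2]>z0)&(P[:,2]<z1)]
        if len(q)<15: print(n,k,len(q)); continue
        f=least_squares(lambda p:np.hypot(*(q[:,:2]-p).T)-r,c[:2],loss='soft_l1',f_scale=.002)
        print(n,k,len(q),f.x.round(4),np.sqrt(np.mean(f.fun**2)).round(4))
for n,c in [('hex',hx.mean(0)),('sq',sq.mean(0)),('rd',rd)]:
    for k,P in zip('TS',A):
        q=P[(np.hypot(*(P[:,:2]-c[:2]).T)<.042)]; 
        r=np.hypot(*(q[:,:2]-c[:2]).T)
        print(n,k,'zmax',np.percentile(q[:,2],99.5).round(4),'floor',np.median(q[(r>.024)&(r<.032)&(q[:,2]<.02),2]).round(4),'rim',np.median(q[(r>.0405)&(q[:,2]<.03),2]).round(4))
np.save('pics/sq.npy',sq)
print(sq)
# other objects: height map of points z>.03 in x .3-.75
P=A[0]; q=P[(P[:,2]>.035)&(P[:,0]>.3)&(P[:,0]<.75)&(abs(P[:,1]-.1)<.5)]
img=np.zeros((45,100)); np.maximum.at(img,(((.75-q[:,0])/.01).astype(int),((.6-q[:,1])/.01).astype(int)),q[:,2])
n,l,st,ce=cv2.connectedComponentsWithStats((img>0).astype(np.uint8))
for i in range(1,n):
    if st[i,4]>3: print('x',round(.75-ce[i,1]*.01-.005,3),'y',round(.6-ce[i,0]*.01-.005,3),'dx',st[i,3],'dy',st[i,2],'z',img[l==i].max().round(3))
```

```text
mill knob (array([ 0.49664213, -0.08801187,  0.16952014]), np.float64(0.001998470771188001))
jar top (array([0.46220551, 0.15066711, 0.11047286]), np.float64(0.001142934873031541))
salt top (array([0.50773418, 0.42470007, 0.09104453]), np.float64(0.001813571254600362))
hex [0.50528224 0.41884911 0.012     ]
sq [ 0.49338491 -0.08383757  0.012     ] [0.08472503 0.0866523  0.08578836 0.08588895]
rd [0.4616896  0.14648353 0.012     ]
hex side [0.50906676 0.41455938 0.012     ]
sq side [ 0.49515472 -0.08946326  0.012     ] rd side [0.46341356 0.14273528 0.012     ]
mill T 396 [ 0.4951 -0.0895] 0.0053
mill S 581 [ 0.4959 -0.0883] 0.0035
mill B 977 [ 0.4957 -0.0886] 0.0044
millfoot T 44 [ 0.493  -0.0904] 0.0011
millfoot S 192 [ 0.4932 -0.0864] 0.0013
millfoot B 236 [ 0.4938 -0.0869] 0.0016
salt T 113 [0.5076 0.4228] 0.0011
salt S 217 [0.5078 0.4199] 0.0018
salt B 330 [0.5079 0.4209] 0.0019
jar T 41 [0.4601 0.1506] 0.0003
jar S 686 [0.4607 0.1484] 0.0012
jar B 727 [0.4607 0.1485] 0.0012
hex T zmax 0.0964 floor 0.005 rim 0.0114
hex S zmax 0.095 floor 0.0051 rim 0.0106
sq T zmax 0.1744 floor 0.0055 rim 0.0091
sq S zmax 0.1747 floor 0.0115 rim 0.0094
rd T zmax 0.1139 floor 0.0047 rim 0.0102
rd S zmax 0.1129 floor 0.0046 rim 0.0102
[[ 0.5464893  -0.11426613  0.012     ]
 [ 0.52253594 -0.03099033  0.012     ]
 [ 0.43987078 -0.05392751  0.012     ]
 [ 0.46464363 -0.13616629  0.012     ]]
x 0.617 y 0.572 dx 27 dy 7 z 0.222
x 0.719 y 0.207 dx 6 dy 10 z 0.259
x 0.692 y -0.116 dx 9 dy 12 z 0.124
x 0.644 y 0.392 dx 15 dy 23 z 0.072
x 0.613 y 0.223 dx 9 dy 9 z 0.113
x 0.62 y 0.038 dx 8 dy 8 z 0.06
x 0.505 y 0.419 dx 5 dy 5 z 0.099
x 0.492 y -0.086 dx 6 dy 6 z 0.177
x 0.457 y 0.152 dx 5 dy 5 z 0.118
x 0.404 y 0.271 dx 9 dy 9 z 0.094
x 0.395 y 0.415 dx 5 dy 5 z 0.091
x 0.325 y 0.447 dx 5 dy 5 z 0.092
x 0.326 y 0.367 dx 5 dy 5 z 0.091
x 0.305 y 0.25 dx 1 dy 4 z 0.058
```

Call:
carry_out(
  deltas=[
    [0,0,-0.8,0,0,-0.125,0.65],
    [0,0,-0.8,0,0,-0.125,0.65],
    [0,0,-0.8,0,0,-0.125,0.65],
    [0,0,-0.8,0,0,-0.125,0.65],
    [0,0,-0.8,0,0,-0.125,0.65],
    [0,0,-0.8,0,0,-0.125,0.65],
    [0,0,-0.8,0,0,-0.125,0.65],
    [0,0,-0.8,0,0,-0.125,0.65],
  ],
  force=15,
)

```text
time: 0.77
tool_pos: [0.151, -0.5026, 0.2987]
tool_rot: [-3.141, -0.001, 1.298]
contact_force: [0.5, 1.1, 0.2]
opening: 0.0599
grip_force: 0.0
```

Call:
carry_out(
  deltas=[
    [0,0,0,0,0,-0.093,0.65],
    [0,0,0,0,0,-0.093,0.65],
    [0,0,0,0,0,-0.093,0.65],
    [3.3,2.2,0,0,0,0,0.65],
    [3.3,2.2,0,0,0,0,0.65],
    [3.3,2.2,0,0,0,0,0.65],
    [3.3,2.2,0,0,0,0,0.65],
    [3.3,2.2,0,0,0,0,0.65],
  ],
)

```text
time: 1.43
tool_pos: [0.2615, -0.336, 0.2984]
tool_rot: [-3.141, -0.001, 1.57]
contact_force: [0.9, -0.9, -0.8]
opening: 0.0594
grip_force: 0.0
```

Call:
carry_out(
  deltas=[
    [3.3,2.4,0,0,0,0,0.65],
    [3.3,2.4,0,0,0,0,0.65],
    [3.3,2.4,0,0,0,0,0.65],
    [3.3,2.4,0,0,0,0,0.65],
    [3.3,2.4,0,0,0,0,0.65],
    [3.3,2.4,0,0,0,0,0.65],
    [3.3,2.4,0,0,0,0,0.65],
    [3.3,2.4,0,0,0,0,0.65],
  ],
)

```text
time: 2.1
tool_pos: [0.4537, -0.0718, 0.2986]
tool_rot: [-3.141, 0.0, 1.571]
contact_force: [0.4, -1.1, -0.6]
opening: 0.0594
grip_force: 0.0
```

Run:
```python
from h import *
c=snap('wrist','w1'); print(robot.observe()['tool_pos'],np.linalg.inv(c['world_to_cam']).round(3),c['fx'])
```

```text
[ 0.4568665  -0.06626739  0.29838899] [[ 1.    -0.     0.001  0.454]
 [ 0.     0.957  0.289  0.006]
 [-0.001 -0.289  0.957  0.449]
 [ 0.     0.     0.     1.   ]] 341.8213563748025
```

Call:
carry_out(
  deltas=[
    [4,0.4,0,0,0,0,0.65],
    [4,0.4,0,0,0,0,0.65],
    [4,0.4,0,0,0,0,0.65],
    [4,0.4,0,0,0,0,0.65],
    [4,0.4,0,0,0,0,0.65],
    [4,0.4,0,0,0,0,0.65],
    [0,0,0,0,0,0,0.65],
    [0,0,0,0,0,0,0.65],
  ],
)

```text
time: 2.82
tool_pos: [0.4766, 0.168, 0.298]
tool_rot: [-3.14, 0.0, 1.575]
contact_force: [0.1, -1.0, -0.5]
opening: 0.0598
grip_force: 0.0
```

Run:
```python
from h import *
c=snap('wrist','w2'); print(robot.observe()['tool_pos'],np.linalg.inv(c['world_to_cam']).round(3))
cv2.imwrite('pics/w12.png',np.hstack([cv2.resize(load(k)['image'],(400,300)) for k in('w1','w2')]))
```

```text
[0.47669973 0.16658388 0.29813748] [[ 1.    -0.005  0.001  0.477]
 [ 0.004  0.957  0.289  0.246]
 [-0.002 -0.289  0.957  0.449]
 [ 0.     0.     0.     1.   ]]
```

View pics/w12.png

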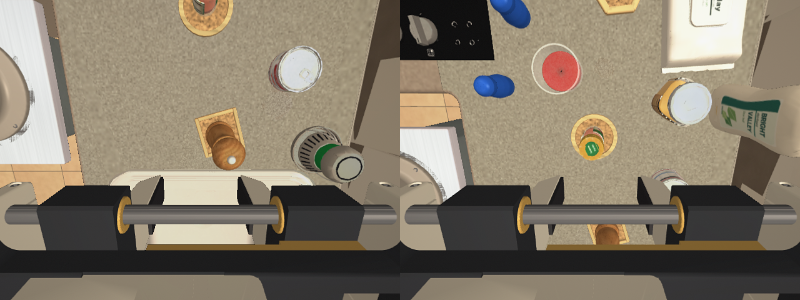

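Left half (w1): square coaster and mill at about (220,133). Right half (w2): round coaster and jar at about (594,138). Both are clear of the fingers and usable for measuring. Moving over the salt shaker for the third view.

Call:
carry_out(
  deltas=[
    [3.6,0.44,0,0,0,0,0.65],
    [3.6,0.44,0,0,0,0,0.65],
    [3.6,0.44,0,0,0,0,0.65],
    [3.6,0.44,0,0,0,0,0.65],
    [3.6,0.44,0,0,0,0,0.65],
    [3.6,0.44,0,0,0,0,0.65],
    [3.6,0.44,0,0,0,0,0.65],
    [0,0,0,0,0,0,0.65],
  ],
)

```text
time: 3.53
tool_pos: [0.5082, 0.4217, 0.2965]
tool_rot: [-3.14, -0.001, 1.573]
contact_force: [0.3, 0.1, -0.3]
opening: 0.0592
grip_force: 0.0
```

Run:
```python
from h import *
c=snap('wrist','w3'); print(robot.observe()['tool_pos'],robot.observe()['tool_rot'])
L=[('w1',352,213),('w2',310,222)]
p=c['world_to_cam']@np.array([.507,.418,.01,1]); u=int(c['cx']+c['fx']*p[0]/-p[2]); v=int(c['cy']-c['fy']*p[1]/-p[2]); print(u,v)
L.append(('w3',u,v)); out=[]
for k,u,v in L:
    i=load(k)['image'][v-44:v+44,u-44:u+44]; out.append(cv2.resize(i,(264,264),interpolation=cv2.INTER_CUBIC))
cv2.imwrite('pics/m1.png',np.hstack(out))
```

```text
[0.50830829 0.41908646 0.29677249] [-3.13969721e+00  1.21997906e-03  1.57190805e+00]
320 205
```

View pics/m1.png

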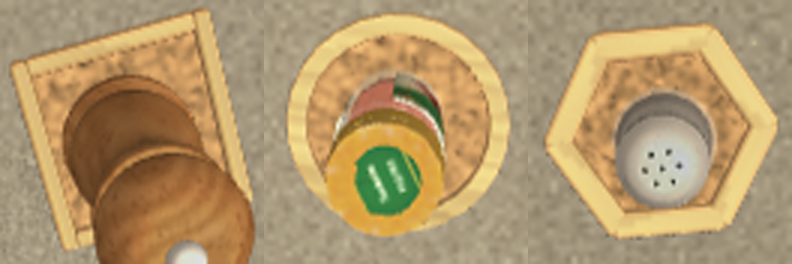

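Run:
```python
from h import *
from scipy.optimize import least_squares
w={k:load(k) for k in('w1','w2','w3')}; t=load('top0');s=load('side0')
O={'w1':(352,213),'w2':(310,222),'w3':(320,205)}
def W(k,x,y,z): u,v=O[k]; return atz(w[k],((x+.5)/3-.5+u-44,(y+.5)/3-.5+v-44),z)
sq=np.array([W('w1',*p,.012) for p in [(11,64),(207,9),(69,250)]])
print('sq',(sq[1]+sq[2])/2,np.linalg.norm(sq[0]-sq[1]),np.linalg.norm(sq[0]-sq[2]),'yaw',np.arctan2(*(sq[1]-sq[0])[1::-1]))
print('rd',W('w2',134,124,.012),W('w2',245,124,.012)-W('w2',23,124,.012))
h=np.array([W('w3',*p,.012) for p in [(64,33),(186,24),(249,124),(202,229),(89,238),(18,140)]]); print('hex',h.mean(0),(h[:3]+h[3:])/2)
print('knob',W('w1',188,255,.176),'jarcap',W('w2',122,180,.112),'salt',W('w3',134,165,.096))
for n,k,c,(z0,z1),r in [('mill','w1',(.495,-.088),(.13,.165),.0245),('salt','w3',(.508,.42),(.02,.06),.022),('jar','w2',(.461,.149),(.02,.10),.021)]:
    P,_=cloud(w[k]); q=P[(np.hypot(*(P[:,:2]-np.array(c)).T)<.045)&(P[:,2]>z0)&(P[:,2]<z1)]
    f=least_squares(lambda p:np.hypot(*(q[:,:2]-p).T)-r,c,loss='soft_l1',f_scale=.002); 
    a=P[(np.hypot(*(P[:,:2]-np.array(c)).T)<.06)]; print(n,len(q),f.x.round(4),'top',np.percentile(a[:,2],99.5).round(4),'floor',np.median(a[(a[:,2]<.02),2]).round(4))
P,_=cloud(w['w3']); 
for z0 in np.arange(.02,.1,.01):
    q=P[(np.hypot(*(P[:,:2]-[.508,.42]).T)<.03)&(P[:,2]>z0)&(P[:,2]<z0+.01)]; print(round(z0,2),len(q),np.ptp(q[:,0]).round(4) if len(q) else 0, end='; ')
```

```text
sq [ 0.49563409 -0.08599696  0.012     ] 0.08549330193768166 0.08720080235756036 yaw 0.2727662463951587
rd [0.46285218 0.14602235 0.012     ] [0.09676097 0.00044647 0.        ]
hex [0.50752794 0.4187909  0.012     ] [[0.507613   0.41862689 0.012     ]
 [0.50809061 0.41838741 0.012     ]
 [0.5068802  0.41935841 0.012     ]]
knob [ 0.49564925 -0.08607702  0.176     ] jarcap [0.46181788 0.14936555 0.112     ] salt [0.50748466 0.42322476 0.096     ]
mill 1955 [ 0.4971 -0.0944] top 0.4073 floor 0.0066
salt 251 [0.5077 0.4175] top 0.4054 floor 0.0063
jar 467 [0.4611 0.1486] top 0.407 floor 0.0062
0.02 0 0; 0.03 41 0.041; 0.04 110 0.0409; 0.05 100 0.0389; 0.06 80 0.0344; 0.07 13 0.023; 0.08 256 0.0336; 0.09 528 0.0288;
```

Call:
carry_out(
  deltas=[
    [0.2,0,3.5,0,0,0,0.65],
    [0,0,3.5,0,0,0,0.65],
    [0,0,3.5,0,0,0,0.65],
    [0,0,3.5,0,0,0,0.65],
    [0,0,3.5,0,0,0,0.65],
    [0,0,3.5,0,0,0,0.65],
    [0,0,2.6,0,0,0,0.65],
    [0,0,1.6,0,0,0,0.65],
  ],
)

```text
time: 4.25
tool_pos: [0.5074, 0.4164, 0.0434]
tool_rot: [-3.137, 0.004, 1.568]
contact_force: [-0.2, 0.0, -0.9]
opening: 0.0598
grip_force: 0.0
```

Call:
carry_out(
  deltas=[
    [0,0,0,0,0,0,0.65],
    [0,0,0,0,0,0,0.5],
    [0,0,0,0,0,0,0.4],
    [0,0,0,0,0,0,0.3],
    [0,0,0,0,0,0,0.3],
    [0,0,0,0,0,0,0.3],
    [0,0,0,0,0,0,0.3],
    [0,0,0,0,0,0,0.3],
  ],
  force=15,
)

```text
time: 4.92
tool_pos: [0.5087, 0.4204, 0.0486]
tool_rot: [3.139, -0.001, 1.571]
contact_force: [-0.2, -2.9, 6.8]
opening: 0.0394
grip_force: 15.3
```

Call:
carry_out(
  deltas=[
    [0,0,-0.3,0,0,0,0.3],
    [0,0,-0.6,0,0,0,0.3],
    [0,0,-1,0,0,0,0.3],
    [0,0,-1.5,0,0,0,0.3],
    [0,0,-2,0,0,0,0.3],
    [0,0,-2,0,0,0,0.3],
    [0,0,0,0,0,0,0.3],
    [0,0,0,0,0,0,0.3],
  ],
)

```text
time: 5.58
tool_pos: [0.5084, 0.4207, 0.1222]
tool_rot: [3.139, -0.002, 1.571]
contact_force: [-0.0, -0.2, -2.2]
opening: 0.0397
grip_force: 14.7
```

Run:
```python
from h import *
a=snap('side','s1')['image']; b=snap('wrist','w4')['image']; o=robot.observe(); print(o['tool_pos'],o['tool_rot'],o['opening'],o['contact_force'])
cv2.imwrite('pics/m2.png',np.hstack([cv2.resize(a[90:240,260:460],(400,300)),cv2.resize(b,(400,300))]))
```

```text
[0.50721267 0.4198196  0.11966891] [-3.14007288e+00  1.07782029e-03  1.57090884e+00] 0.03941992983725404 [ 0.47702496 -0.28855143 -2.36235984]
```

View pics/m2.png

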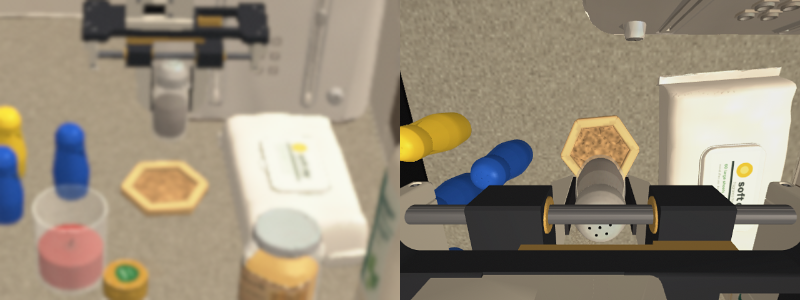

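Left: the side view shows the shaker held upright at about (170,95), clear of the empty hex coaster. Right: the wrist view shows it centred between the fingers. Carrying it to the free spot at (0.405, 0.03).

Call:
carry_out(
  deltas=[
    [0,0,-3,0,0,0,0.3],
    [0,0,-3,0,0,0,0.3],
    [-2.5,-0.65,0,0,0,0,0.3],
    [-3.3,-0.86,0,0,0,0,0.3],
    [-3.5,-0.91,0,0,0,0,0.3],
    [-3.5,-0.91,0,0,0,0,0.3],
    [-3.5,-0.91,0,0,0,0,0.3],
    [-3.5,-0.91,0,0,0,0,0.3],
  ],
)

```text
time: 6.35
tool_pos: [0.4548, 0.2205, 0.1793]
tool_rot: [-3.139, 0.001, 1.571]
contact_force: [1.0, -0.1, -0.0]
opening: 0.0396
grip_force: 14.7
```

Call:
carry_out(
  deltas=[
    [-3.5,-0.91,0,0,0,0,0.3],
    [-3.5,-0.91,0,0,0,0,0.3],
    [-3.5,-0.91,0,0,0,0,0.3],
    [-3.5,-0.91,0,0,0,0,0.3],
    [-3.3,-0.91,0,0,0,0,0.3],
    [-2,-0.7,0,0,0,0,0.3],
    [0,0,2,0,0,0,0.3],
    [0,0,3,0,0,0,0.3],
  ],
)

```text
time: 7.02
tool_pos: [0.4049, 0.0278, 0.1313]
tool_rot: [3.137, 0.001, 1.568]
contact_force: [1.3, 0.6, -1.5]
opening: 0.0395
grip_force: 14.7
```

Call:
carry_out(
  deltas=[
    [0,0,3,0,0,0,0.3],
    [0,0,2.5,0,0,0,0.3],
    [0,0,1.5,0,0,0,0.3],
    [0,0,0.9,0,0,0,0.3],
    [0,0,0.4,0,0,0,0.3],
    [0,0,0.2,0,0,0,0.3],
    [0,0,0.1,0,0,0,0.3],
    [0,0,0.1,0,0,0,0.3],
  ],
)

```text
time: 7.68
tool_pos: [0.4041, 0.0292, 0.0439]
tool_rot: [3.141, 0.0, 1.571]
contact_force: [-0.5, 0.2, -1.3]
opening: 0.0395
grip_force: 14.7
```

```bash
cat >> h.py <<'E'
def avg(n=6):
    # average noisy readings; each camera call passes 0.05 s
    L=[]
    for _ in range(n): cams.read_camera('top'); L.append(robot.observe())
    return [np.mean([o[k] for o in L],0).round(4) for k in('tool_pos','contact_force','opening')]
E
python3 -c "
from h import *
print(avg(4))"
```

```text
[array([0.4042, 0.0291, 0.0441]), array([-0.1852,  0.0787, -0.9699]), np.float64(0.0394)]
```

Call:
carry_out(
  deltas=[
    [0,0,0.1,0,0,0,0.3],
    [0,0,0.1,0,0,0,0.3],
    [0,0,0.1,0,0,0,0.3],
    [0,0,0,0,0,0,0.3],
    [0,0,0,0,0,0,0.3],
    [0,0,0,0,0,0,0.3],
    [0,0,0,0,0,0,0.3],
    [0,0,0,0,0,0,0.3],
  ],
)

```text
time: 8.55
tool_pos: [0.4042, 0.0291, 0.0421]
tool_rot: [3.14, 0.0, 1.571]
contact_force: [-4.4, -0.2, 19.1]
opening: 0.0397
grip_force: 16.2
```

```bash
python3 -c "
from h import *
print(avg(4))"
```

```text
[array([0.4042, 0.0291, 0.0421]), array([-4.082 , -0.5719, 18.6071]), np.float64(0.0396)]
```

Call:
carry_out(
  deltas=[
    [0,0,-0.12,0,0,0,0.3],
    [0,0,0,0,0,0,0.45],
    [0,0,0,0,0,0,0.5],
    [0,0,0,0,0,0,0.55],
    [0,0,0,0,0,0,0.6],
    [0,0,0,0,0,0,0.65],
    [0,0,-1,0,0,0,0.65],
    [0,0,-3,0,0,0,0.65],
  ],
)

```text
time: 9.42
tool_pos: [0.4015, 0.0294, 0.0797]
tool_rot: [-3.134, -0.001, 1.571]
contact_force: [-0.8, 0.0, 0.4]
opening: 0.0595
grip_force: 0.0
```

Call:
carry_out(
  deltas=[
    [0,0,-4,0,0,0,0.65],
    [0,0,-4,0,0,0,0.65],
    [0,0,-3,0,0,0,0.65],
    [2.4,1.1,0,0,0,0,0.65],
    [2.4,1.1,0,0,0,0,0.65],
    [2.4,1.1,0,0,0,0,0.65],
    [2.4,1.1,0,0,0,0,0.65],
    [2.4,1.2,0,0,0,0,0.65],
  ],
)

```text
time: 10.08
tool_pos: [0.46, 0.1504, 0.1918]
tool_rot: [-3.141, 0.0, 1.571]
contact_force: [-0.2, -0.5, -0.2]
opening: 0.0597
grip_force: 0.0
```

```bash
python3 -c "
from h import *
print(avg(4)); a=snap('top','t1')['image']
cv2.imwrite('pics/t1c.png',cv2.resize(a[180:380,150:490],None,fx=2,fy=2))"
```

```text
[array([0.4606, 0.1513, 0.1915]), array([ 0.3153,  0.4184, -0.1675]), np.float64(0.0597)]
```

View pics/t1c.png

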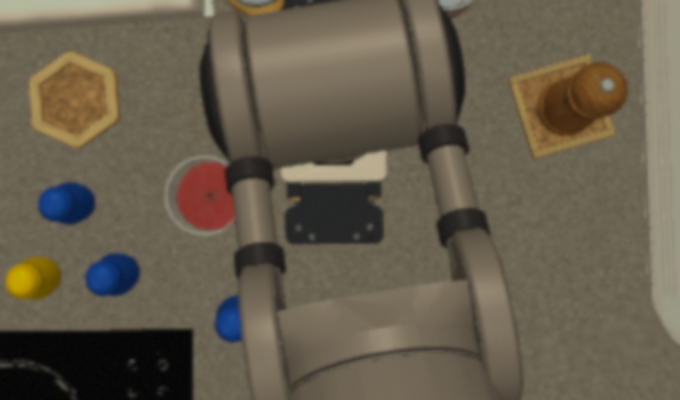

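Arm hides the salt shaker here; the hex coaster is empty at (74,100) in the crop and the mill still stands at (585,95). Now grasping the spice jar.

Call:
carry_out(
  deltas=[
    [-0.2,0,3,0,0,0,0.65],
    [0,0,3,0,0,0,0.65],
    [0,0,3,0,0,0,0.65],
    [0,0,2,0,0,0,0.65],
    [0,0,1,0,0,0,0.65],
    [0,0,0.2,0,0,0,0.65],
    [0,0,0,0,0,0,0.65],
    [0,0,0,0,0,0,0.5],
  ],
)

```text
time: 11.0
tool_pos: [0.4603, 0.1467, 0.0707]
tool_rot: [3.14, -0.0, 1.57]
contact_force: [0.2, 0.3, 0.8]
opening: 0.0567
grip_force: 0.0
```

Call:
carry_out(
  deltas=[
    [0,0,0,0,0,0,0.45],
    [0,0,0,0,0,0,0.35],
    [0,0,0,0,0,0,0.3],
    [0,0,0,0,0,0,0.3],
    [0,0,0,0,0,0,0.3],
    [0,0,0,0,0,0,0.3],
    [0,0,0,0,0,0,0.3],
    [0,0,0,0,0,0,0.3],
  ],
  force=15,
)

```text
time: 11.67
tool_pos: [0.4605, 0.1473, 0.0707]
tool_rot: [3.14, -0.0, 1.571]
contact_force: [-0.5, -0.2, 5.8]
opening: 0.0409
grip_force: 15.0
```

```bash
python3 -c "
from h import *
print(avg(4))"
```

```text
[array([0.4605, 0.1472, 0.0707]), array([ 0.043 , -0.7968,  6.7153]), np.float64(0.041)]
```

Call:
carry_out(
  deltas=[
    [0,0,-1,0,0,0,0.3],
    [0,0,-2,0,0,0,0.3],
    [0,0,-2,0,0,0,0.3],
    [2,0.4,0,0,0,0,0.3],
    [3.5,0.6,0,0,0,0,0.3],
    [3.5,0.6,0,0,0,0,0.3],
    [3.5,0.6,0,0,0,0,0.3],
    [3.5,0.6,0,0,0,0,0.3],
  ],
)

```text
time: 12.53
tool_pos: [0.4876, 0.3087, 0.1197]
tool_rot: [-3.141, 0.0, 1.571]
contact_force: [0.7, -0.6, -1.2]
opening: 0.0412
grip_force: 15.0
```

Call:
carry_out(
  deltas=[
    [3.5,0.6,0,0,0,0,0.3],
    [3.5,0.6,0,0,0,0,0.3],
    [2.5,0.4,0,0,0,0,0.3],
    [1.4,0.3,0,0,0,0,0.3],
    [0,0,0,0,0,0,0.3],
    [0,0,1.5,0,0,0,0.3],
    [0,0,1.5,0,0,0,0.3],
    [0,0,0.5,0,0,0,0.3],
  ],
)

```text
time: 13.2
tool_pos: [0.5054, 0.4146, 0.0823]
tool_rot: [-3.138, 0.003, 1.571]
contact_force: [-1.0, -0.8, -1.3]
opening: 0.0411
grip_force: 15.0
```

```bash
python3 -c "
from h import *
print(avg(4)); a=snap('wrist','w5')['image']; b=snap('side','s2')['image']; T=load('s2')
cv2.imwrite('pics/m3.png',np.hstack([cv2.resize(a[110:410,180:480],(390,390),interpolation=cv2.INTER_CUBIC),cv2.resize(b[100:230,275:405],(390,390),interpolation=cv2.INTER_CUBIC)]))"
```

```text
[array([0.5063, 0.4152, 0.0839]), array([ 0.3377, -0.5546, -1.3107]), np.float64(0.0411)]
```

View pics/m3.png

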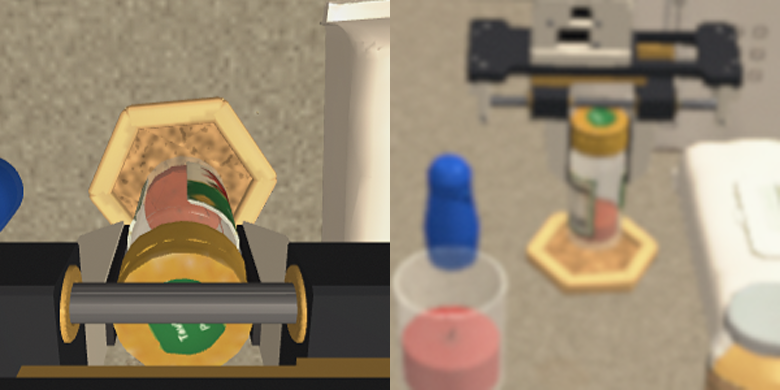

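The jar hangs upright over the hex recess, its foot at about (190,170) in the wrist crop, and the recess is empty. Lowering it.

Call:
carry_out(
  deltas=[
    [0.15,0.12,0.3,0,0,0,0.3],
    [0,0,0.4,0,0,0,0.3],
    [0,0,0.3,0,0,0,0.3],
    [0,0,0.15,0,0,0,0.3],
    [0,0,0,0,0,0,0.3],
    [0,0,0,0,0,0,0.3],
    [0,0,0,0,0,0,0.3],
    [0,0,0,0,0,0,0.3],
  ],
)

```text
time: 14.17
tool_pos: [0.5081, 0.4177, 0.0735]
tool_rot: [3.141, -0.0, 1.571]
contact_force: [-0.6, -0.6, -2.6]
opening: 0.0409
grip_force: 15.0
```

```bash
python3 -c "
from h import *
print(avg(4))"
```

```text
[array([0.5081, 0.4177, 0.0735]), array([-0.1758,  0.382 , -0.9339]), np.float64(0.0408)]
```

Call:
carry_out(
  deltas=[
    [-0.1,0,0.1,0,0,0,0.3],
    [0,0,0.05,0,0,0,0.3],
    [0,0,0.05,0,0,0,0.3],
    [0,0,0,0,0,0,0.3],
    [0,0,0,0,0,0,0.3],
    [0,0,0,0,0,0,0.3],
    [0,0,0,0,0,0,0.3],
    [0,0,0,0,0,0,0.3],
  ],
)

```text
time: 15.03
tool_pos: [0.5081, 0.4167, 0.0714]
tool_rot: [3.142, 0.0, 1.571]
contact_force: [0.2, -0.3, -1.3]
opening: 0.041
grip_force: 15.0
```

```bash
python3 -c "
from h import *
print(avg(4))"
```

```text
[array([0.5081, 0.4167, 0.0714]), array([-0.3052, -0.3939, -1.1804]), np.float64(0.0412)]
```

Call:
carry_out(
  deltas=[
    [0,0,0.05,0,0,0,0.3],
    [0,0,0,0,0,0,0.45],
    [0,0,0,0,0,0,0.5],
    [0,0,0,0,0,0,0.55],
    [0,0,0,0,0,0,0.6],
    [0,0,0,0,0,0,0.65],
    [0,0,-1,0,0,0,0.65],
    [0,0,-2,0,0,0,0.65],
  ],
)

```text
time: 15.9
tool_pos: [0.5067, 0.4158, 0.0991]
tool_rot: [-3.137, 0.003, 1.571]
contact_force: [-0.2, -0.3, -0.0]
opening: 0.0598
grip_force: 0.0
```

Call:
carry_out(
  deltas=[
    [0,0,-3.5,0,0,0,0.65],
    [0,0,-4,0,0,0,0.65],
    [0,0,-3.5,0,0,0,0.65],
    [0,0,-1.5,0,0,0,0.65],
    [-3.5,-0.1,0,0,0,0,0.8],
    [-4,-0.1,0,0,0,0,0.8],
    [-4,-0.1,0,0,0,0,0.8],
    [-4,-0.1,0,0,0,0,0.8],
  ],
)

```text
time: 16.57
tool_pos: [0.5036, 0.2603, 0.2269]
tool_rot: [3.14, -0.0, 1.572]
contact_force: [0.6, -0.5, 0.1]
opening: 0.0727
grip_force: 0.0
```

Call:
carry_out(
  deltas=[
    [-4,-0.1,0,0,0,0,0.8],
    [-4,-0.1,0,0,0,0,0.8],
    [-4,-0.1,0,0,0,0,0.8],
    [-4,-0.1,0,0,0,0,0.8],
    [-4,-0.1,0,0,0,0,0.8],
    [-4,-0.1,0,0,0,0,0.8],
    [-4,-0.1,0,0,0,0,0.8],
    [-4,-0.1,0,0,0,0,0.8],
  ],
)

```text
time: 17.23
tool_pos: [0.4957, -0.0602, 0.227]
tool_rot: [3.14, 0.0, 1.571]
contact_force: [1.4, 0.3, 0.1]
opening: 0.0738
grip_force: 0.0
```

```bash
python3 -c "
from h import *
print(avg(4)); a=snap('wrist','w6')['image']; b=snap('top','t2')['image']
cv2.imwrite('pics/m4.png',np.hstack([cv2.resize(a,(400,300),interpolation=cv2.INTER_AREA),cv2.resize(b[175:340,140:360],(400,300),interpolation=cv2.INTER_CUBIC)]))"
```

```text
[array([ 0.496 , -0.0626,  0.2268]), array([-0.0818, -1.144 ,  0.4037]), np.float64(0.0733)]
```

View pics/m4.png

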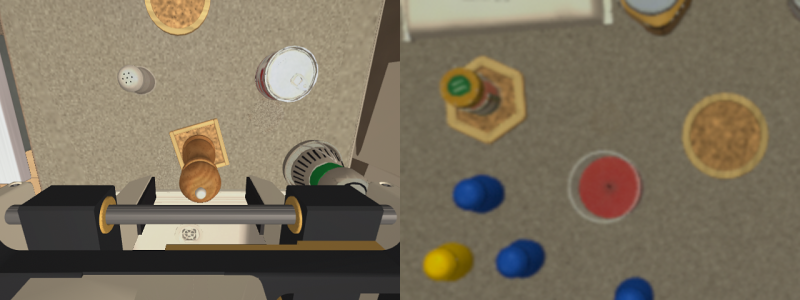

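Left: salt shaker upright on the free spot at (135,78), mill ahead at (201,185). Right: jar upright on the hex coaster at (462,90), round coaster empty at (725,135). Grasping the mill's head.

Call:
carry_out(
  deltas=[
    [-2.5,0,0,0,0,0,0.8],
    [0,0,0,0,0,0,0.8],
    [0,0,1.5,0,0,0,0.8],
    [0,0,2,0,0,0,0.8],
    [0,0,2.5,0,0,0,0.8],
    [0,0,2,0,0,0,0.8],
    [0,0,1,0,0,0,0.8],
    [0,0,0.1,0,0,0,0.8],
  ],
)

```text
time: 18.2
tool_pos: [0.4951, -0.0816, 0.1332]
tool_rot: [-3.138, -0.001, 1.573]
contact_force: [-1.4, -0.6, -0.6]
opening: 0.0733
grip_force: 0.0
```

Call:
carry_out(
  deltas=[
    [0,0,0,0,0,0,0.7],
    [0,0,0,0,0,0,0.6],
    [0,0,0,0,0,0,0.5],
    [0,0,0,0,0,0,0.4],
    [0,0,0,0,0,0,0.4],
    [0,0,0,0,0,0,0.4],
    [0,0,0,0,0,0,0.4],
    [0,0,0,0,0,0,0.4],
  ],
  force=20,
)

```text
time: 18.87
tool_pos: [0.4966, -0.0836, 0.1358]
tool_rot: [3.14, 0.001, 1.571]
contact_force: [-0.2, -0.0, 5.5]
opening: 0.0474
grip_force: 20.1
```

```bash
python3 -c "
from h import *
print(avg(4))"
```

```text
[array([ 0.4966, -0.0836,  0.1358]), array([-0.4479,  0.1899,  6.1406]), np.float64(0.0475)]
```

Call:
carry_out(
  deltas=[
    [0,0,-0.7,0,0,0,0.4],
    [0,0,-1.5,0,0,0,0.4],
    [0,0,-1.8,0,0,0,0.4],
    [1.5,-0.2,0,0,0,0,0.4],
    [2.5,-0.38,0,0,0,0,0.4],
    [3,-0.45,0,0,0,0,0.4],
    [3,-0.45,0,0,0,0,0.4],
    [3,-0.45,0,0,0,0,0.4],
  ],
)

```text
time: 19.73
tool_pos: [0.476, 0.0477, 0.1749]
tool_rot: [-3.141, -0.0, 1.57]
contact_force: [0.5, 0.7, -1.5]
opening: 0.0476
grip_force: 20.1
```

Call:
carry_out(
  deltas=[
    [3,-0.45,0,0,0,0,0.4],
    [3,-0.4,0,0,0,0,0.4],
    [2.2,-0.3,0,0,0,0,0.4],
    [1.3,-0.2,0,0,0,0,0.4],
    [0.7,-0.1,0,0,0,0,0.4],
    [0,0,1,0,0,0,0.4],
    [0,0,1,0,0,0,0.4],
    [0,0,0,0,0,0,0.4],
  ],
)

```text
time: 20.4
tool_pos: [0.4611, 0.1482, 0.1533]
tool_rot: [-3.138, 0.001, 1.571]
contact_force: [-0.5, -0.3, -2.1]
opening: 0.0477
grip_force: 20.1
```

```bash
python3 -c "
from h import *
print(avg(4)); a=snap('wrist','w7')['image']; b=snap('side','s3')['image']
cv2.imwrite('pics/m5.png',np.hstack([cv2.resize(a[110:410,180:480],(390,390),interpolation=cv2.INTER_CUBIC),cv2.resize(b[190:320,255:385],(390,390),interpolation=cv2.INTER_CUBIC)]))"
```

```text
[array([0.4622, 0.1482, 0.1549]), array([ 0.1704, -0.209 , -1.7243]), np.float64(0.0477)]
```

View pics/m5.png

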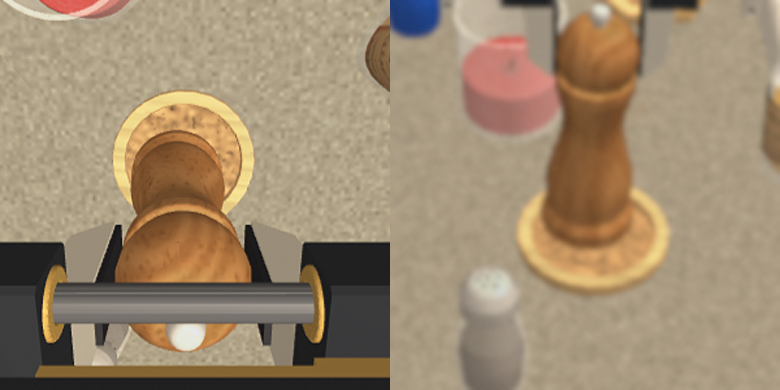

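The mill is upright over the round coaster, leaning about 1° in the grip. Its foot, about (178,170) in the wrist crop, is roughly 3 mm left (−x) of the coaster centre at 183. Shifting +x and lowering.

Call:
carry_out(
  deltas=[
    [0,0.3,0.4,0,0,0,0.4],
    [0,0,0.5,0,0,0,0.4],
    [0,0,0.4,0,0,0,0.4],
    [0,0,0.3,0,0,0,0.4],
    [0,0,0.1,0,0,0,0.4],
    [0,0,0,0,0,0,0.4],
    [0,0,0,0,0,0,0.4],
    [0,0,0,0,0,0,0.4],
  ],
)

```text
time: 21.37
tool_pos: [0.4654, 0.1487, 0.138]
tool_rot: [3.141, 0.0, 1.571]
contact_force: [-1.2, 0.0, -1.9]
opening: 0.0477
grip_force: 20.1
```

```bash
python3 -c "
from h import *
print(avg(4))"
```

```text
[array([0.4653, 0.1487, 0.1381]), array([-0.1306,  0.1052, -1.4119]), np.float64(0.0477)]
```

Call:
carry_out(
  deltas=[
    [0,0,0.1,0,0,0,0.4],
    [0,0,0.1,0,0,0,0.4],
    [0,0,0.03,0,0,0,0.4],
    [0,0,0,0,0,0,0.4],
    [0,0,0,0,0,0,0.4],
    [0,0,0,0,0,0,0.4],
    [0,0,0,0,0,0,0.4],
    [0,0,0,0,0,0,0.4],
  ],
)

```text
time: 22.23
tool_pos: [0.4654, 0.1487, 0.1359]
tool_rot: [3.141, -0.0, 1.571]
contact_force: [-1.3, 0.5, 4.1]
opening: 0.0476
grip_force: 20.2
```

```bash
python3 -c "
from h import *
print(avg(4))"
```

```text
[array([0.4654, 0.1487, 0.1358]), array([-0.9965,  0.0168,  5.1571]), np.float64(0.0477)]
```

Contact at 5 N. Opening slowly, then rising clear.

Call:
carry_out(
  deltas=[
    [0,0,0,0,0,0,0.52],
    [0,0,0,0,0,0,0.56],
    [0,0,0,0,0,0,0.6],
    [0,0,0,0,0,0,0.65],
    [0,0,0,0,0,0,0.72],
    [0,0,0,0,0,0,0.8],
    [0,0,0,0,0,0,0.8],
    [0,0,-0.5,0,0,0,0.8],
  ],
)

```text
time: 23.1
tool_pos: [0.4647, 0.1486, 0.1399]
tool_rot: [-3.14, 0.0, 1.571]
contact_force: [-0.3, 0.4, -0.5]
opening: 0.0732
grip_force: 0.0
```

Call:
carry_out(
  deltas=[
    [0,0,-1.5,0,0,0,0.8],
    [0,0,-3,0,0,0,0.8],
    [0,0,-4,0,0,0,0.8],
    [-4,0,0,0,0,0,0.8],
    [-4,0,0,0,0,0,0.8],
    [-4,0,0,0,0,0,0.8],
    [0,0,0,0,0,0,0.8],
    [0,0,0,0,0,0,0.65],
  ],
)

```text
time: 23.77
tool_pos: [0.4653, 0.027, 0.226]
tool_rot: [3.141, 0.0, 1.566]
contact_force: [0.3, 1.2, -0.0]
opening: 0.0702
grip_force: 0.0
```

```bash
python3 -c "
from h import *
print(avg(4)); a=snap('wrist','w8')['image']; b=snap('side','s4')['image']
cv2.imwrite('pics/m6.png',np.hstack([cv2.resize(a[0:200,200:400],(390,390),interpolation=cv2.INTER_CUBIC),cv2.resize(b[190:320,255:385],(390,390),interpolation=cv2.INTER_CUBIC)]))"
```

```text
[array([0.4652, 0.0292, 0.2257]), array([-0.156 ,  0.0223, -0.7716]), np.float64(0.0629)]
```

View pics/m6.png

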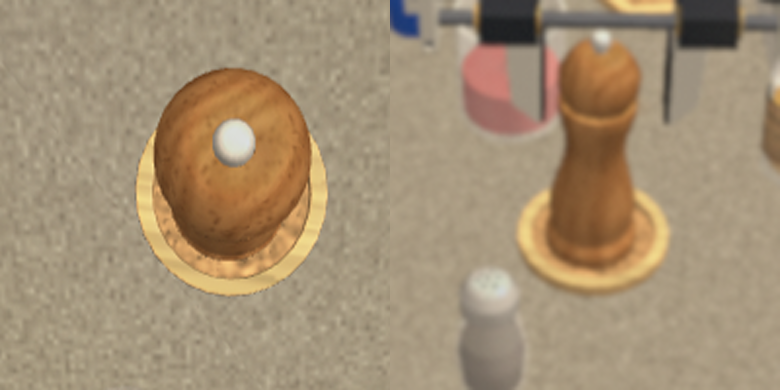

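The mill stands upright in the round recess, knob at (234,142) in the wrist crop and foot centred at 593 in the side crop. Now back to the salt shaker.

Call:
carry_out(
  deltas=[
    [0,-3,1.5,0,0,0,0.65],
    [0,-3.1,1.5,0,0,0,0.65],
    [0,0,3,0,0,0,0.65],
    [0,0,3.5,0,0,0,0.65],
    [0,0,3.5,0,0,0,0.65],
    [0,0,3,0,0,0,0.65],
    [0,0,1.7,0,0,0,0.65],
    [0,0,0.5,0,0,0,0.65],
  ],
)

```text
time: 24.73
tool_pos: [0.4025, 0.0296, 0.0412]
tool_rot: [-3.137, -0.001, 1.572]
contact_force: [-1.0, 0.4, -0.1]
opening: 0.0597
grip_force: 0.0
```

Call:
carry_out(
  deltas=[
    [0,0,0,0,0,0,0.65],
    [0,0,0,0,0,0,0.5],
    [0,0,0,0,0,0,0.4],
    [0,0,0,0,0,0,0.3],
    [0,0,0,0,0,0,0.3],
    [0,0,0,0,0,0,0.3],
    [0,0,0,0,0,0,0.3],
    [0,0,0,0,0,0,0.3],
  ],
  force=15,
)

```text
time: 25.4
tool_pos: [0.4048, 0.0285, 0.0444]
tool_rot: [3.14, 0.0, 1.571]
contact_force: [-1.5, 0.1, 6.7]
opening: 0.0389
grip_force: 15.4
```

```bash
python3 -c "
from h import *
print(avg(4))"
```

```text
[array([0.4047, 0.0286, 0.0444]), array([-1.3759, -0.1922,  7.6349]), np.float64(0.0389)]
```

Call:
carry_out(
  deltas=[
    [0,0,-0.7,0,0,0,0.3],
    [0,0,-1.5,0,0,0,0.3],
    [0,0,-1.8,0,0,0,0.3],
    [-2,1.5,0,0,0,0,0.3],
    [-2.8,2.2,0,0,0,0,0.3],
    [-2.8,2.2,0,0,0,0,0.3],
    [-2.4,1.9,0,0,0,0,0.3],
    [-1.5,1.2,0,0,0,0,0.3],
  ],
)

```text
time: 26.27
tool_pos: [0.4963, -0.089, 0.0843]
tool_rot: [3.139, 0.001, 1.569]
contact_force: [0.1, -0.4, -1.8]
opening: 0.0387
grip_force: 14.7
```

Call:
carry_out(
  deltas=[
    [0,0,0,0,0,0,0.3],
    [0,0,1,0,0,0,0.3],
    [0,0,1,0,0,0,0.3],
    [0,0,0.6,0,0,0,0.3],
    [0,0,0.2,0,0,0,0.3],
    [0,0,0,0,0,0,0.3],
    [0,0,0,0,0,0,0.3],
    [0,0,0,0,0,0,0.3],
  ],
)

```text
time: 26.93
tool_pos: [0.4944, -0.0861, 0.0559]
tool_rot: [3.141, 0.0, 1.571]
contact_force: [-0.5, -0.3, -1.0]
opening: 0.0387
grip_force: 14.7
```

```bash
python3 -c "
from h import *
print(avg(4))"
```

```text
[array([ 0.4945, -0.0863,  0.0559]), array([ 0.1942, -0.1029, -1.4441]), np.float64(0.039)]
```

Call:
carry_out(
  deltas=[
    [0,0,0.2,0,0,0,0.3],
    [0,0,0.2,0,0,0,0.3],
    [0,0,0.1,0,0,0,0.3],
    [0,0,0,0,0,0,0.3],
    [0,0,0,0,0,0,0.3],
    [0,0,0,0,0,0,0.3],
    [0,0,0,0,0,0,0.3],
    [0,0,0,0,0,0,0.3],
  ],
)

```text
time: 27.8
tool_pos: [0.4942, -0.0863, 0.0506]
tool_rot: [-3.141, 0.0, 1.571]
contact_force: [-1.7, 0.4, -0.3]
opening: 0.0388
grip_force: 14.9
```

```bash
python3 -c "
from h import *
print(avg(4))"
```

```text
[array([ 0.4942, -0.0863,  0.0506]), array([-0.6997,  0.6868,  0.7469]), np.float64(0.0391)]
```

Just touching (about 1 N). Releasing, rising and backing away, clear of the cameras.

Call:
carry_out(
  deltas=[
    [0,0,0,0,0,0,0.45],
    [0,0,0,0,0,0,0.5],
    [0,0,0,0,0,0,0.55],
    [0,0,0,0,0,0,0.6],
    [0,0,0,0,0,0,0.65],
    [0,0,-0.5,0,0,0,0.65],
    [0,0,-2,0,0,0,0.65],
    [0,0,-3,0,0,0,0.65],
  ],
)

```text
time: 28.67
tool_pos: [0.4926, -0.0858, 0.1044]
tool_rot: [-3.136, -0.002, 1.571]
contact_force: [1.0, -0.6, -0.2]
opening: 0.06
grip_force: 0.0
```

Call:
carry_out(
  deltas=[
    [0,0,-4,0,0,0,0.65],
    [0,0,-4,0,0,0,0.65],
    [0,0,-4,0,0,0,0.65],
    [-3.3,-2.4,0,0,0,0,0.65],
    [-3.3,-2.4,0,0,0,0,0.65],
    [-3.3,-2.4,0,0,0,0,0.65],
    [-3.3,-2.4,0,0,0,0,0.65],
    [-3.3,-2.4,0,0,0,0,0.65],
  ],
)

```text
time: 29.33
tool_pos: [0.3729, -0.2523, 0.2263]
tool_rot: [3.141, 0.001, 1.572]
contact_force: [1.0, -0.9, -0.5]
opening: 0.0596
grip_force: 0.0
```

Call:
carry_out(
  deltas=[
    [-3.3,-2.4,0,0,0,0,0.65],
    [-3.3,-2.4,0,0,0,0,0.65],
    [-3.3,-2.4,0,0,0,0,0.65],
    [-3.3,-1,0,0,0,0,0.65],
    [-3.3,-1,0,0,0,0,0.65],
    [-3.3,-1,0,0,0,0,0.65],
    [0,0,0,0,0,0,0.65],
    [0,0,0,0,0,0,0.65],
  ],
)

```text
time: 30.0
tool_pos: [0.2714, -0.4504, 0.2254]
tool_rot: [-3.141, -0.0, 1.568]
contact_force: [0.4, 0.0, 0.4]
opening: 0.0596
grip_force: 0.0
```

Run:
```python
from h import *
from scipy.optimize import least_squares
t=snap('top','t9');s=snap('side','s9'); A=[cloud(c)[0] for c in(t,s)]; A0=[cloud(load(k))[0] for k in('top0','side0')]
for n,c,(z0,z1),r in [('mill',(.463,.146),(.02,.16),None),('salt',(.495,-.087),(.02,.05),.022),('jar',(.5075,.418),(.02,.10),.021)]:
    for k,P in zip('TS',A):
        zz=(.02,.035) if n=='mill' else (z0,z1)
        q=P[(np.hypot(*(P[:,:2]-np.array(c)).T)<.045)&(P[:,2]>zz[0])&(P[:,2]<zz[1])]
        f=least_squares(lambda p:np.hypot(*(q[:,:2]-p).T)-(r or .029),c,loss='soft_l1',f_scale=.002); print(n,k,len(q),f.x.round(4),np.std(f.fun).round(4))
def cr(i,u,v,w): return cv2.resize(i[v-w:v+w,u-w:u+w],(264,264),interpolation=cv2.INTER_CUBIC)
cv2.imwrite('pics/m9.png',np.vstack([np.hstack([cr(t['image'],u,v,33) for u,v in [(187,229),(318,248),(434,230)]]),np.hstack([cr(s['image'],u,v,50) for u,v in [(343,175),(322,252),(342,350)]])]))
d=cv2.absdiff(t['image'],load('top0')['image']).max(2)
for n,(u,v) in dict(honey=(280,170),candle=(253,278),tin=(373,168)).items(): print(n,d[v-22:v+22,u-22:u+22].mean().round(2))
o=robot.observe(); print(o['tool_pos'],o['time'])
```

```text
mill T 16 [0.4624 0.1439] 0.0008
mill S 149 [0.4616 0.1449] 0.0015
salt T 82 [ 0.4929 -0.0861] 0.0009
salt S 305 [ 0.4936 -0.0857] 0.001
jar T 241 [0.5074 0.4202] 0.0006
jar S 553 [0.5079 0.4179] 0.0017
honey 0.87
candle 0.94
tin 0.91
[ 0.27229266 -0.44849404  0.22559846] 30.1
```

View pics/m9.png

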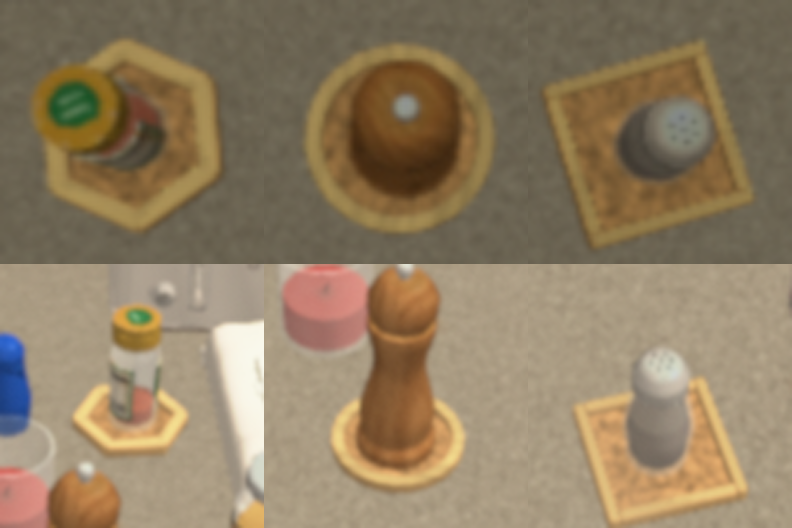

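All three stand upright and centred within about 2–3 mm. The jar is on the hex, the mill on the round and the salt on the square, and the bystanders are unchanged. Handing in.

```bash
python3 -c "
from h import *
print(robot.hand_in())"
```

```text
the job is handed in; nothing more can be done
None
```

The job is handed in: the pepper mill stands on the round coaster, the salt shaker on the square one and the spice jar on the hexagonal one, all upright and within about 3 mm of centre, with the honey jar, candle and tin unmoved.

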